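# Clamp a brittle whetstone in its bench holder

## Task

Mount the flat grey sharpening stone in its bench holder: draw the holder's sliding jaw back, lay the stone flat on the rubber strip, end against the steel stop, and let go. Then slide the jaw up until its orange sprung pad bears on the stone and is pushed about half-way in, and leave it there. The stone is brittle, so grip it lightly, never knock it or bottom the pad against it, and leave the wooden block and the oil can alone.

Things in the scene. Friction and masses are not known exactly. Their poses are not given: they have to be found in the camera images.
- whetstone_center (a point): Centre (12 mm above the underside) of the smooth grey-brown sharpening stone, a loose flat bar 50 mm wide (its x), 150 long (its y), 24 high, 0.3 to 0.46 kg. Either end may go to the stop. It cracks if the fingers' contact forces on it sum to over 60 N (30 N of grip; 8 to 12 N is plenty) or if it meets the holder (base, stop, jaw, pad) with over 40 N, as if dropped 3 cm or pressed down hard.
- holder: The stone holder, fixed to the bench: a pale wooden base 64 mm wide (its x), 300 mm long (its y) and 14 mm high. Origin at the centre of the base's underside, z up. At the -y end stands a steel stop 56 mm wide, 18 mm high above the base, its inner face at y = -134 mm. From there a black rubber strip, 2 mm thick and 46 mm wide, runs along the middle of the base to y = +13 mm: its top is 16 mm above the bench. At the +y end is the sliding jaw.
- holder_seat (a point): Point on top of the rubber strip that lies under the middle of the stone when the stone is home against the stop: 75 mm from the stop's inner face, 16 mm above the bench. Axes as the holder's: y along the holder, from the stop to the jaw. The stone's centre belongs 12 mm above this point, its long side along y.
- jaw (a joint): Travel of the blue sliding jaw in m along the holder's -y: 0 = fully drawn back, growing as it moves towards the stop, 0.095 at most. It starts between 0.065 and 0.09, which leaves too little room for the stone. It slides with about 10 N of friction and stays where it is left. The gap between the stop and the unpressed pad is 210 mm minus the travel, so with the stone home the pad touches it at 0.060 and is half pressed in at 0.065.
- jaw_grip (a point): Grip point of the jaw's upright steel lug, 57 mm above the bench. The lug is 34 mm wide (holder x), 16 mm thick (holder y), and stands free from 36 to 77 mm above the bench, so the point lies 20 mm below its top. The blue jaw block under it is 56 mm wide, 35 mm long and 20 mm high. The lug's centre line is 42 mm behind the face of the unpressed pad.
- pad (a joint): How far the orange sprung pad is pushed back towards the jaw, in m: 0 = free, 0.010 = bottomed against the jaw. Spring 0.7 N per mm.
- pad_face (a point): Centre of the pad's front face, which presses on the stone's end; the pad is 40 mm wide, 17 mm high and 10 mm thick; this point is 25 mm above the bench.
- hardwood_block_center (a point): Centre of a loose weathered wooden block with visible grain, 60 (its x) x 120 (its y) x 43 mm high, on the bench near the stone: not the stone, to be left alone.
- oil_can: Green oil can with a bent brass spout, 68x85x176 mm, standing loose at the right beyond the red tool tin; origin at the centre of its underside. To be left alone.

How it is judged:
By the outcome, as a careful person would: the job done as asked, in the order asked, and still so for the second after the job is handed in, with the robot touching nothing.
It also fails if it takes over 67 s, if anything falls off the work surface, if the arm or the gripper's body presses on something with over 40 N, if the wrist force passes 120 N, or if a joint passes its speed limit or range.

## Robot

A 6-joint arm with a two-finger parallel gripper is mounted at the origin on a cart in front of the work surface, level with it; the furniture and walls round the work are solid. World frame = base frame: x ahead of the robot, y to its left, z up, the work surface at z = 0. Lengths are in m, angles in rad, forces in N, time in s.
With the tool pointing down it reaches from about 0.3 to 1 m from the base axis. Payload 5.1 kg.
Tool frame: the origin (TCP) lies at the centre of the arm's flange, where the gripper is bolted on; the fingertips stand 190 mm ahead of it and the grasp point (between the pads) lies 171 mm ahead of it; y points along the fingers, z is the direction in which the jaws open and shut, and the axes are right-handed (so a half turn about y gives the same grasp; the last joint's range is limited). The gripper opens to 95 mm and grips with 3 to 60 N. Pads are 20 mm wide; open, the fingers measure 119 mm over their backs; the gripper's body (75 mm by 180 mm) begins 59 mm behind the grasp point.
Start: joints at [-1.239, 0.124, 1.65, -0, 1.367, -0.083], TCP at [0.262, -0.595, 0.405] pointing down, gripper open.
Joint ranges: [-2.61, 2.61], [-1.02, 2.33], [0.03, 2.71], [-1.35, 4.49], [0.32, 2.68], [-2.91, 2.91]. Speed limits (rad/s): [2.57, 2.57, 3.14, 3.14, 3.14, 3.14].

## Interface

Orientations are given as a rotation vector (axis times angle).
In Python, from workcell import * gives the robot as it stands. The module is installed in compiled form; this text tells all that it offers.
- The arm moves only by the tool jog_arm, never from a script. Its argument "increments" is a list of rows, each a list of 3 entries, a list of its own where there are three numbers: the shift along the tool's x, y, z in mm, then the turn, a rotation vector about the tool's x, y, z in rad, then the closure, from 0 (fully open) to 1 (shut). In form: [[[dx, dy, dz], [wx, wy, wz], fingers], ...]. A call has exactly 5 rows; each row is the pose to reach, as a shift and turn from the pose measured when the call began, along the tool's axes at that moment; what a row does not reach only later rows make up. A row lasts 1/8 s, in which the tool goes at most 62.5 mm and 10.7 degrees, less where a joint would pass 70% of its speed; a pose out of reach is approached as far as the arm can. A call with a gripper value outside its range is refused whole. The fingers move at their own pace and stop on an object; "squeeze" is the grip in N (left out, the last holds). Time passes only in rows, so rows that repeat a pose let the fingers close, or fill a call up. It gives the time, the measured TCP pose, the force and the opening at its end, in the units of the state.
- read_state(): the state, without advancing time (a new reading comes with each control period).
- get_image(name): name is "side" or "top"; returns a dict with "pixels" (480x640x3 uint8, blue, green, red), "depth" (480x640 float32, m along the optical axis (not along the pixel's ray), 0 where there is no reading), "mtx" (3x3 intrinsics, pixels), "k1" (the pictures are not rectified: a ray, as slopes to the right and down, at radius r is drawn at 1 + k1 r^2 times it, then the intrinsics apply), "rvec" (rotation vector, rad) and "tvec" (3), from world to camera coordinates, as OpenCV has them. Camera axes: x right, y down, z forward; pixel columns grow to the right and rows downward; lengths in m; the calibration is good to about 2 mm. A picture is of the moment at which its call begins.
- hand_in(): hands the job in, once; it reports no verdict.
The state is a dict: "time": time; "joints": joint angles; "joint_vel": joint speeds; "joint_efforts": joint torques, N m; "eef_pos": TCP position; "tcp_rot": TCP orientation; "force": force on the tool from outside, world axes, zero at the start; "wrist_torque": the same for the moment, N m; "opening": finger opening in m.
Only numpy, scipy, OpenCV 4.12 (cv2) and the standard library are available. Lean on these libraries where they do the work, as an engineer would, in place of code of your own. Each camera call takes 0.05 s, during which the arm holds its last target. There are 200 camera calls.

## Working session

There is one attempt and no reset: what is moved stays moved. The work goes in short steps, Python scripts to look and compute and a tool call to move; the robot and the scene stay as the last step left them, time stands still between calls to the robot, and variables do not carry over. Pictures are saved under pics/ and viewed, about 8 in all and at most 12, crops included, and the job is handed in when it is done.

Besides the shell and the picture viewer there is one more tool, called by a JSON object that holds its "op" and its "data", one argument or row to a line. jog_arm: Moves the arm, as the interface text tells. Its arguments: {"type":"object","properties":{"increments":{"type":"array"},"squeeze":{"type":"number"}},"required":["increments"]}

```bash
mkdir -p pics; python3 - <<'E'
from workcell import *
import cv2,numpy as np
s=read_state();print({k:np.round(v,3) for k,v in s.items()})
for n in("top","side"):
    d=get_image(n);cv2.imwrite(f"pics/{n}0.png",d["pixels"]);np.savez(f"{n}0.npz",**d)
    print(n,d["mtx"],d["k1"],d["rvec"],d["tvec"])
E
```

```text
{'time': np.float64(0.0), 'joints': array([-1.239,  0.124,  1.652, -0.   ,  1.368, -0.083]), 'joint_vel': array([ 0.   ,  0.002, -0.001, -0.001,  0.001, -0.   ]), 'joint_efforts': array([ 2.0000e-03, -4.1760e+01, -3.5993e+01,  7.8000e-02,  4.9000e-02,
       -0.0000e+00]), 'eef_pos': array([ 0.262, -0.595,  0.404]), 'tcp_rot': array([-0.42 ,  1.995, -1.991]), 'force': array([-0.523, -0.291, -0.831]), 'wrist_torque': array([0.03 , 0.011, 0.038]), 'opening': np.float64(0.095)}
top [[596.8333969    0.         315.00174064]
 [  0.         596.8333969  236.46726824]
 [  0.           0.           1.        ]] -0.1756956895408156 [ 2.13799879 -2.15931182  0.15803544] [-0.08528289  0.54571126  1.06790114]
side [[512.2862482    0.         316.62487324]
 [  0.         512.2862482  233.82520057]
 [  0.           0.           1.        ]] 0.018946554634720544 [ 1.94041451  1.46078234 -0.64970441] [-0.0439957  -0.35007794  1.52057322]
```

View pics/top0.png

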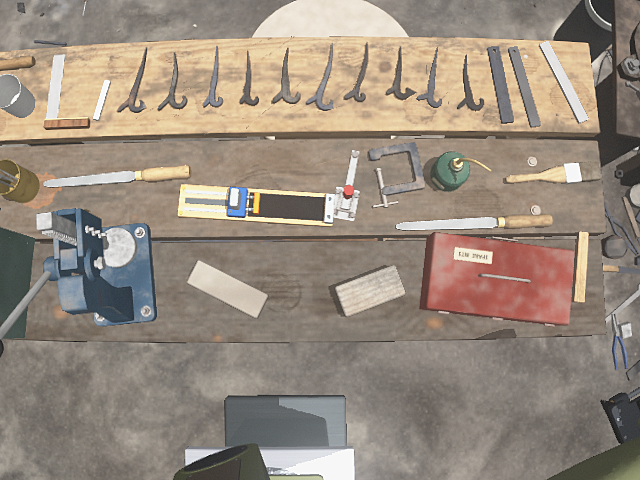

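View pics/side0.png

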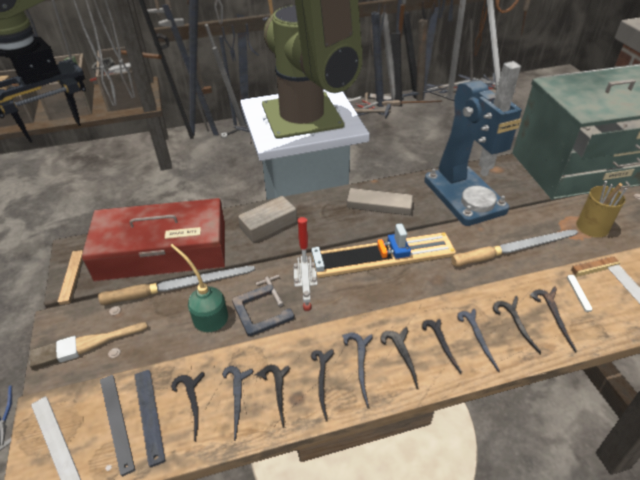

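The top view shows the stone at about (228,289), the wood block at (368,291), and the holder from (180,202) to (333,210). The holder's stop is at its right end, with a red-handled toggle clamp beside it, and the blue jaw is at (237,202). The side view confirms this. Next I'll measure from depth.

```bash
cat > h.py <<'E'
import numpy as np,cv2
from scipy.spatial.transform import Rotation as R
def cloud(d):
    K=d["mtx"];D=d["depth"];D=np.asarray(D)
    v,u=np.mgrid[0:480,0:640]
    xy=cv2.undistortPoints(np.stack([u,v],-1).reshape(-1,1,2).astype(float),K,np.array([float(d["k1"]),0,0,0,0])).reshape(480,640,2)
    P=np.dstack([xy*D[...,None],D])
    Rm=cv2.Rodrigues(np.asarray(d["rvec"]).ravel())[0]
    W=(P-np.asarray(d["tvec"]).ravel())@Rm
    W[D==0]=np.nan
    return W
def rect(W,box,z0,z1,mask=None):
    u0,u1,v0,v1=box;m=np.zeros(W.shape[:2],bool);m[v0:v1,u0:u1]=1
    m&=(W[...,2]>z0)&(W[...,2]<z1)
    if mask is not None:m&=mask
    p=W[m]; (c,s,a)=cv2.minAreaRect(p[:,:2].astype(np.float32)*1000)
    return len(p),np.round(c,1),np.round(s,1),round(a,1),np.round(np.median(p[:,2])*1000,1)
E
python3 - <<'E'
from h import *
d=np.load("top0.npz");W=cloud(d);px=d["pixels"].astype(int)
B,G,Rr=px[...,0],px[...,1],px[...,2]
for v,u in[(320,180),(330,300),(225,150),(230,260)]:print("bench",W[v,u])
print("stone",rect(W,(180,275,255,325),.015,.04))
print("block",rect(W,(325,410,255,325),.03,.06))
yel=(Rr>150)&(B<Rr-40)
print("holder base",rect(W,(170,345,175,232),.008,.02))
print("holder yel",rect(W,(170,345,175,232),.005,.03,yel))
print("black",rect(W,(255,330,180,230),.008,.022,px.max(-1)<60))
print("lug",rect(W,(215,262,180,222),.06,.09))
print("blue",rect(W,(215,262,180,222),.02,.045,B>Rr+40))
print("orange",rect(W,(240,275,180,222),.02,.045,(Rr>180)&(B<90)))
print("clampmax",np.nanmax(W[145:225,330:365,2]), rect(W,(320,365,145,225),.05,.3))
print("stop",rect(W,(318,345,185,232),.026,.04))
for v in range(195,230,4):print(v,np.round(W[v,316:350:3,2]*1000).astype(int))
print("can",np.nanmax(W[145:195,425:495,2]),"vise",np.nanmax(W[205:330,40:160,2]))
cv2.imwrite("pics/c.png",cv2.resize(d["pixels"][140:330,160:380],None,fx=3.5,fy=3,interpolation=cv2.INTER_CUBIC))
s=np.load("side0.npz");Ws=cloud(s)
print("side stone",rect(Ws,(335,425,180,225),.015,.035))
print("side lug",rect(Ws,(380,425,215,260),.06,.09)); print("side clamp",np.nanmax(Ws[210:315,290:330,2]))
E
```

```text
bench [ 0.39214432  0.16855374 -0.00202246]
bench [ 0.37242724 -0.06071437 -0.00131995]
bench [ 0.5766892   0.23180005 -0.00257051]
bench [ 0.56440359  0.01515693 -0.001756  ]
stone (2137, array([450.1,  75.3]), array([150.8,  50. ]), 63.2, np.float64(23.8))
block (2131, array([ 443.7, -190.2]), array([ 60.3, 120.4]), 19.8, np.float64(42.0))
holder base (4076, array([619.2,  22.2]), array([341.5,  80.7]), 85.2, np.float64(14.6))
holder yel (1713, array([627.8,  33.1]), array([316.7,  95.4]), 85.9, np.float64(13.6))
black (9, array([606.4, -47.4]), array([119.2,  44.7]), 85.5, np.float64(15.8))
lug (181, array([614.4,  56.4]), array([17. , 34.2]), 85.5, np.float64(74.9))
blue (295, array([614.5,  55.8]), array([35.2, 55.6]), 85.5, np.float64(35.8))
orange (29, array([611.6,  19.9]), array([11.3, 36.9]), 87.1, np.float64(33.1))
clampmax 0.15270223516194828 (131, array([ 652.1, -152.3]), array([ 17.6, 104.9]), 82.9, np.float64(147.5))
stop (307, array([ 601.3, -126.9]), array([56.1, 38. ]), 0.2, np.float64(32.1))
195 [ 14  17  16  13  28  34   2   1  29 116 137 142]
199 [13 17 15 29 32 29  1  2  5 41 44 39]
203 [14 19 21 31 33 32  4  3  6 39 42  1]
207 [16 18 16 30 31 34  4 32 38 41 39  4]
211 [15 13 13 32 32 29 12 27  4 28 30 33]
215 [17 19 17 32 34 34  2  6  3  4  3 20]
219 [                  15 -9223372036854775808                   15
                   29                   32                   27
                    4                   -1                   -1
                    2                    1                    1]
223 [12 17 16 16 24 23 -2 -2 -3  2  1  1]
227 [ 3  2  0  0  0  5  1 -4  3  1  1 -2]
can 0.17644611577011213 vise 0.3562699032375713
side stone (1062, array([450.7,  73.3]), array([149.3,  55. ]), 63.5, np.float64(25.1))
side lug (155, array([615.5,  54. ]), array([16.3, 33.9]), 87.2, np.float64(74.8))
side clamp 0.15333721908282008<stdin>:16: RuntimeWarning: invalid value encountered in cast
```

View pics/c.png

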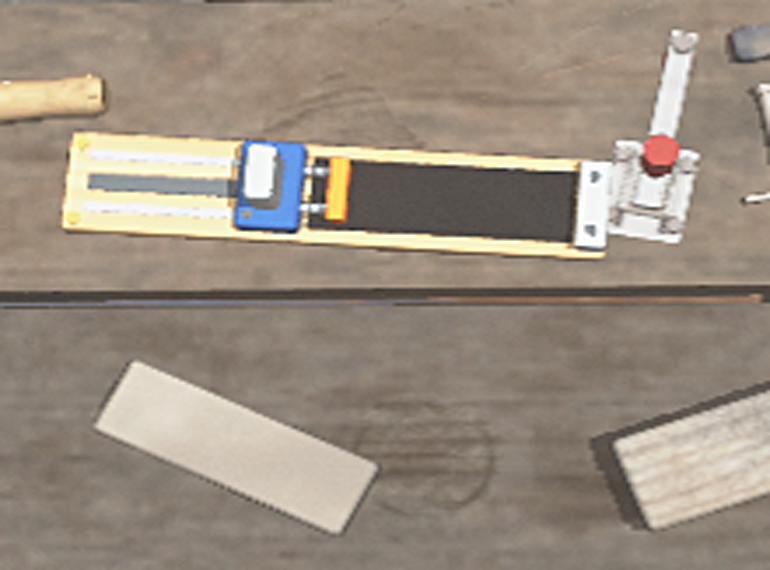

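Crop: the jaw lug is at crop (262,172), the pad at (337,190), the stop at (592,205), and the clamp is to its right. The holder's yaw is about -4.5°. I'll refine the holder fit and plan the first move.

```bash
cat >> h.py <<'E'
YH=np.array([.0785,.9969]);XH=np.array([.9969,-.0785])
def pose(s):return np.array(s["eef_pos"]),R.from_rotvec(s["tcp_rot"])
def plan(s,grasp,zdir,tool=.171):
    """increment bringing the grasp point to grasp with fingers straight down, opening along +-zdir"""
    p,r=pose(s);y=np.array([0,0,-1.]);best=None
    for sg in(1,-1):
        z=sg*np.array([*zdir,0.]);z/=np.linalg.norm(z)
        t=R.from_matrix(np.column_stack([np.cross(y,z),y,z]));w=(r.inv()*t).as_rotvec()
        if best is None or np.linalg.norm(w)<np.linalg.norm(best):best=w
    return np.round(r.inv().apply(np.array(grasp)-y*tool-p)*1000,1),np.round(best,3)
E
python3 - <<'E'
from h import *
from workcell import read_state
d=np.load("top0.npz");W=cloud(d);px=d["pixels"].astype(int);B,G,Rr=px[...,0],px[...,1],px[...,2]
o=np.array([.6145,.0561]);H=np.dstack([(W[...,:2]-o)@XH,(W[...,:2]-o)@YH])*1000;z=W[...,2]*1000
reg=np.zeros((480,640),bool);reg[180:232,170:336]=1
for n,m in[("base",reg&(z>10)&(z<18)&(Rr>150)&(B<Rr-40)),("stop",reg&(z>27)&(z<38)&(H[...,1]<-140)&(abs(H[...,0])<32)),("lug",reg&(z>68)),("orange",reg&(z>25)&(Rr>180)&(B<90)),("blue",reg&(B>Rr+40)&(z>30))]:
    q=H[m];print(n,len(q),np.round(np.percentile(q,[0,2,50,98,100],axis=0).T,1))
m=np.zeros((480,640),bool);m[205:330,40:160]=1
q=W[m&(W[...,2]>.1)];print("vise>0.1",q.min(0),q.max(0))
s=read_state();print(R.from_rotvec(s["tcp_rot"]).as_matrix().round(3))
print(plan(s,[*o,.2],XH))
E
```

```text
base 1486 [[ -32.4  -31.5   -8.4   31.3   32.5]
 [-180.5 -163.    32.1  114.1  117.4]]
stop 239 [[ -27.7  -26.7   -0.6   26.1   28. ]
 [-181.4 -181.1 -173.4 -165.7 -165.4]]
lug 165 [[-17.1 -16.7  -1.1  15.5  17. ]
 [ -8.2  -7.7  -0.4   8.3   8.8]]
orange 28 [[-18.6 -18.2  -0.   17.4  18.5]
 [-41.9 -41.9 -40.8 -31.2 -30.9]]
blue 302 [[-27.8 -27.3  -7.   26.8  27.8]
 [-17.9 -17.   -7.5  16.9  17.4]]
vise>0.1 [0.39916278 0.23593856 0.10002119] [0.56185707 0.33449773 0.3562699 ]
[[-0.915 -0.001  0.403]
 [-0.403  0.002 -0.915]
 [-0.    -1.    -0.002]]
(array([-585. ,   33.5, -453.4]), array([ 2.000e-03, -1.077e+00, -1.000e-03]))
```

{"op": "jog_arm", "data": {
  "increments": [
    [[-32, 0, -25], [0, -0.07, 0], 0],
    [[-80, 0, -62], [0, -0.16, 0], 0],
    [[-128, 0, -100], [0, -0.26, 0], 0],
    [[-176, 0, -136], [0, -0.36, 0], 0],
    [[-224, 0, -174], [0, -0.45, 0], 0]
  ]
}}

```text
time: 0.72
eef_pos: [0.3972, -0.3433, 0.4035]
tcp_rot: [-0.79, 1.708, -1.703]
force: [0.7, 0.4, -0.3]
opening: 0.0953
```

```bash
python3 - <<'E'
from h import *
from workcell import read_state
s=read_state();print(s["time"],s["eef_pos"],s["joints"],s["force"]);print(plan(s,[.6145,.0561,.2],XH))
E
```

```text
0.725 [ 0.3971894  -0.34332548  0.40352655] [-8.15239729e-01 -1.54543657e-01  1.92746225e+00  9.39733426e-04
  1.37079140e+00 -1.11979982e-01] [ 0.67453959  0.37133429 -0.34454605]
(array([-445.1,   33.2,  -92.6]), array([ 0.002, -0.625, -0.002]))
```

{"op": "jog_arm", "data": {
  "increments": [
    [[-55, 0, -11], [0, -0.08, 0], 0],
    [[-110, 0, -23], [0, -0.16, 0], 0],
    [[-165, 2, -34], [0, -0.24, 0], 0],
    [[-220, 6, -46], [0, -0.32, 0], 0],
    [[-275, 10, -57], [0, -0.4, 0], 0]
  ]
}}

```text
time: 1.35
eef_pos: [0.532, -0.0949, 0.3936]
tcp_rot: [-1.051, 1.429, -1.425]
force: [0.9, -0.2, -0.7]
opening: 0.0953
```

```bash
python3 - <<'E'
from h import *
from workcell import read_state
s=read_state();print(s["time"],s["eef_pos"]);print(plan(s,[.6145,.0561,.1],XH))
E
```

```text
1.35 [ 0.5319932  -0.0948686   0.39356207]
(array([-168.4,  122.8,   34.3]), array([ 0.001, -0.222, -0.002]))
```

{"op": "jog_arm", "data": {
  "increments": [
    [[-45, 15, 9], [0, -0.06, 0], 0],
    [[-95, 30, 19], [0, -0.12, 0], 0],
    [[-145, 50, 29], [0, -0.19, 0], 0],
    [[-168, 80, 34], [0, -0.222, 0], 0],
    [[-168, 100, 34], [0, -0.222, 0], 0]
  ]
}}

```text
time: 1.98
eef_pos: [0.614, 0.0571, 0.2915]
tcp_rot: [-1.173, 1.269, -1.262]
force: [0.5, -0.9, 0.3]
opening: 0.095
```

```bash
python3 - <<'E'
from h import *
from workcell import *
s=read_state();print(s["time"],s["eef_pos"]);print(plan(s,[.6145,.0561,.058],XH))
d=get_image("side");cv2.imwrite("pics/s1.png",cv2.resize(d["pixels"][60:300,260:500],None,fx=2.4,fy=2.4))
E
```

```text
1.975 [0.61400882 0.05712653 0.29150674]
(array([ 1.1, 62.5,  0.8]), array([ 0.004,  0.002, -0.002]))
```

View pics/s1.png

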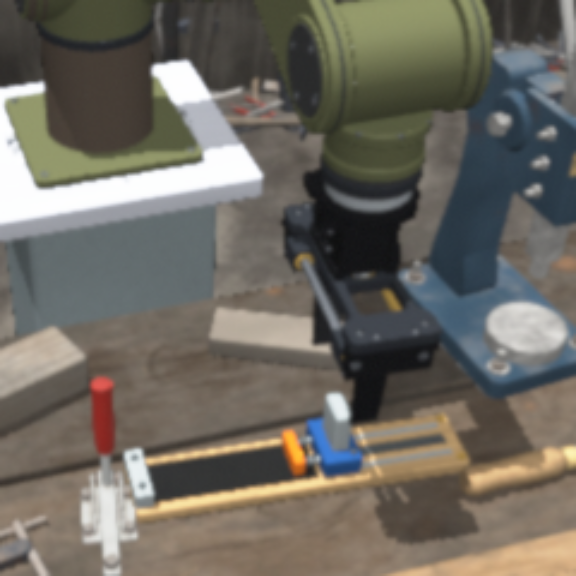

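```bash
python3 - <<'E'
from h import *
d=np.load("side0.npz")
P=np.array([[.614+.05,.053,.1015],[.614-.05,.061,.1015],[.6145,.056,.077]])
q=cv2.projectPoints(P,d["rvec"],d["tvec"],d["mtx"],np.array([float(d["k1"]),0,0,0]))[0][:,0]
print((q-[260,60])*2.4)
E
```

```text
[[362.59343598 421.9986114 ]
 [325.25449697 343.69565494]
 [339.6197115  403.5392411 ]]
```

The side crop shows the near finger tip at about (368,415) and the far one at about (322,343). The lug top is at (337,400). All three match the projection, so I'll descend and grip.

{"op": "jog_arm", "data": {
  "increments": [
    [[1, 15, 0.8], [0, 0, 0], 0],
    [[1, 35, 0.8], [0, 0, 0], 0],
    [[1, 55, 0.8], [0, 0, 0], 0],
    [[1, 62, 0.8], [0, 0, 0], 0.2],
    [[1, 62.5, 0.8], [0, 0, 0], 0.5]
  ],
  "squeeze": 30
}}

```text
time: 2.65
eef_pos: [0.6128, 0.055, 0.2254]
tcp_rot: [-1.177, 1.274, -1.261]
force: [-0.2, -1.1, 0.1]
opening: 0.0806
```

{"op": "jog_arm", "data": {
  "increments": [
    [[0, 0, 0], [0, 0, 0], 1],
    [[0, 0, 0], [0, 0, 0], 1],
    [[0, 0, 0], [0, 0, 0], 1],
    [[0, 0, 0], [0, 0, 0], 1],
    [[0, 0, 0], [0, 0, 0], 1]
  ],
  "squeeze": 30
}}

```text
time: 3.28
eef_pos: [0.6148, 0.0549, 0.2265]
tcp_rot: [-1.169, 1.266, -1.266]
force: [13.8, -0.2, -7.7]
opening: 0.0341
```

```bash
python3 - <<'E'
from h import *
from workcell import *
s=read_state();print(s["time"],s["eef_pos"],s["force"],s["opening"]);print(plan(s,[.6145+.082*YH[0],.0561+.082*YH[1],.058],XH),plan(s,[.6145,.0561,.058],XH))
E
```

```text
3.275 [0.61482698 0.05486601 0.22645089] [13.77898951 -0.20342622 -7.69906542] 0.03406374036862763
(array([-83.2,  -2.4,  -0.4]), array([-0.001,  0.   , -0.002])) (array([-1.2, -2.5, -0.4]), array([-0.001,  0.   , -0.002]))
```

{"op": "jog_arm", "data": {
  "increments": [
    [[-6, 0, 1], [0, 0, 0], 1],
    [[-18, 0, 1], [0, 0, 1e-09], 1],
    [[-30, 0, 1], [0, 0, 0], 1],
    [[-42, 0, 1], [0, 0, 0], 1],
    [[-54, 0, 1], [0, 0, 0], 1]
  ]
}}

```text
time: 3.9
eef_pos: [0.6195, 0.107, 0.2264]
tcp_rot: [-1.176, 1.266, -1.268]
force: [-4.4, -10.8, 3.8]
opening: 0.0342
```

```bash
python3 - <<'E'
from h import *
from workcell import *
s=read_state();print(s["time"],s["eef_pos"],s["force"],s["opening"]);print(plan(s,[.6148+.082*YH[0],.0551+.082*YH[1],.058],XH))
E
```

```text
3.9 [0.61947658 0.10698832 0.22637504] [ -4.39272472 -10.82712607   3.79129363] 0.034150239355463324
(array([-29.9,  -2.7,  -0.6]), array([0.002, 0.001, 0.004]))
```

{"op": "jog_arm", "data": {
  "increments": [
    [[-12, 0, -0.5], [0, 0, 0], 1],
    [[-24, 0, -0.5], [0, 0, 0], 1],
    [[-29, 0, -0.5], [0, 0, 0], 1],
    [[-29, 0, -0.5], [0, 0, 0], 0],
    [[-29, 0, -0.5], [0, 0, 0], 0]
  ]
}}

```text
time: 4.53
eef_pos: [0.621, 0.1361, 0.2264]
tcp_rot: [-1.176, 1.267, -1.267]
force: [-3.3, -0.6, 4.7]
opening: 0.0488
```

{"op": "jog_arm", "data": {
  "increments": [
    [[0, 0, 0], [0, 0, 0], 0],
    [[0, 0, 0], [0, 0, 0], 0],
    [[0, -15, 0], [0, 0, 0], 0],
    [[0, -55, 0], [0, 0, 0], 0],
    [[0, -105, 0], [0, 0, 0], 0]
  ]
}}

```text
time: 5.15
eef_pos: [0.6209, 0.1363, 0.332]
tcp_rot: [-1.178, 1.269, -1.267]
force: [0.8, 1.2, 0.4]
opening: 0.0938
```

```bash
python3 - <<'E'
from h import *
from workcell import *
s=read_state();print(s["time"],s["eef_pos"],s["force"],s["opening"])
SX=np.array([.893,-.451])
print(plan(s,[.4501,.0753,.12],SX),plan(s,[.4501,.0753,.023],SX))
d=get_image("top");W=cloud(d);o=np.array([.6145,.0561])
H=np.dstack([(W[...,:2]-o)@XH,(W[...,:2]-o)@YH])*1000;px=d["pixels"].astype(int)
m=np.zeros((480,640),bool);m[170:240,160:300]=1
m&=(W[...,2]>.025)&(W[...,2]<.045)&(px[...,2]>180)&(px[...,0]<90);print(m.sum(),H[m].min(0) if m.any() else 0,H[m].max(0) if m.any() else 0)
cv2.imwrite("pics/t2.png",d["pixels"][120:340,140:380])
E
```

```text
5.15 [0.62092945 0.13634916 0.33199179] [0.78406995 1.21157659 0.35057864] 0.09384806555712698
(array([  74. ,   42.1, -165.4]), array([0.004, 0.39 , 0.005])) (array([  73.6,  139.1, -164.9]), array([0.004, 0.39 , 0.005]))
31 [-20.64174554  36.28220039] [16.96060277 47.36532378]
```

{"op": "jog_arm", "data": {
  "increments": [
    [[16, 0, -37], [0, 0.09, 0], 0],
    [[38, 0, -84], [0, 0.2, 0], 0],
    [[60, 10, -132], [0, 0.31, 0], 0],
    [[74, 40, -165], [0, 0.39, 0], 0],
    [[74, 75, -165], [0, 0.39, 0], 0]
  ]
}}

```text
time: 5.82
eef_pos: [0.452, 0.0752, 0.2659]
tcp_rot: [-0.939, 1.536, -1.55]
force: [0.2, 1.0, 0.5]
opening: 0.095
```

```bash
python3 - <<'E'
from h import *
from workcell import *
s=read_state();print(s["time"],s["eef_pos"],s["force"],s["opening"])
print(plan(s,[.4501,.0753,.023],[.893,-.451]))
E
```

```text
5.825 [0.45197958 0.07522771 0.26589796] [0.17427741 1.03736478 0.53525423] 0.0949750215309901
(array([ 1.1, 71.9, -2.5]), array([-0.012, -0.001, -0.004]))
```

{"op": "jog_arm", "data": {
  "increments": [
    [[0, 15, -1.5], [-0.01, 0, -0.004], 0],
    [[1, 38, -2], [-0.012, 0, -0.004], 0],
    [[1, 58, -2], [-0.012, 0, -0.004], 0],
    [[1, 69, -2], [-0.012, 0, -0.004], 0.1],
    [[1, 71.5, -2], [-0.012, 0, -0.004], 0.25]
  ],
  "squeeze": 10
}}

```text
time: 6.45
eef_pos: [0.451, 0.0753, 0.1943]
tcp_rot: [-0.95, 1.546, -1.545]
force: [-0.2, 0.9, -0.3]
opening: 0.0806
```

```bash
python3 - <<'E'
from h import *
from workcell import *
s=read_state();print(s["time"],s["eef_pos"],s["force"],s["opening"])
print(plan(s,[.4501,.0753,.023],[.893,-.451]))
E
```

```text
6.45 [0.45096123 0.07525156 0.19433153] [-0.18979649  0.94354082 -0.2786724 ] 0.08059586463670425
(array([ 0.3,  0.3, -0.8]), array([ 0.001, -0.001, -0.   ]))
```

{"op": "jog_arm", "data": {
  "increments": [
    [[0, 0, -0.8], [0, 0, 0], 0.3],
    [[0, 0, -0.8], [0, 0, 0], 0.38],
    [[0, 0, -0.8], [0, 0, 0], 0.43],
    [[0, 0, -0.8], [0, 0, 0], 0.47],
    [[0, 0, -0.8], [0, 0, 0], 0.5]
  ],
  "squeeze": 10
}}

```text
time: 7.08
eef_pos: [0.4506, 0.0756, 0.1948]
tcp_rot: [-0.949, 1.545, -1.545]
force: [1.9, -1.2, -0.3]
opening: 0.0501
```

{"op": "jog_arm", "data": {
  "increments": [
    [[0, 0, 0], [0, 0, 0], 0.55],
    [[0, 0, 0], [0, 0, 0], 0.6],
    [[0, 0, 0], [0, 0, 0], 0.7],
    [[0, 0, 0], [0, 0, 0], 0.8],
    [[0, 0, 0], [0, 0, 0], 0.8]
  ],
  "squeeze": 10
}}

```text
time: 7.7
eef_pos: [0.4506, 0.0756, 0.1948]
tcp_rot: [-0.949, 1.545, -1.545]
force: [1.6, -0.9, -0.4]
opening: 0.05
```

{"op": "jog_arm", "data": {
  "increments": [
    [[0, -3, 0], [0, 0, 0], 0.8],
    [[0, -15, 0], [0, 0, 0], 0.8],
    [[0, -35, 0], [0, 0, 0], 0.8],
    [[0, -60, 0], [0, 0, 0], 0.8],
    [[0, -70, 0], [0, 0, 0], 0.8]
  ],
  "squeeze": 10
}}

```text
time: 8.32
eef_pos: [0.451, 0.0756, 0.2668]
tcp_rot: [-0.946, 1.543, -1.546]
force: [0.3, -0.3, -2.6]
opening: 0.0505
```

```bash
python3 - <<'E'
from h import *
from workcell import *
s=read_state();print(s["time"],s["eef_pos"],s["force"],s["wrist_torque"],s["opening"])
d=get_image("side");cv2.imwrite("pics/s3.png",cv2.resize(d["pixels"][60:300,260:500],None,fx=2.4,fy=2.4))
E
```

```text
8.325 [0.45096319 0.07556173 0.26678046] [ 0.32217905 -0.32801806 -2.61489524] [-0.04092345 -0.06477966  0.02365796] 0.050486934551023675
```

View pics/s3.png

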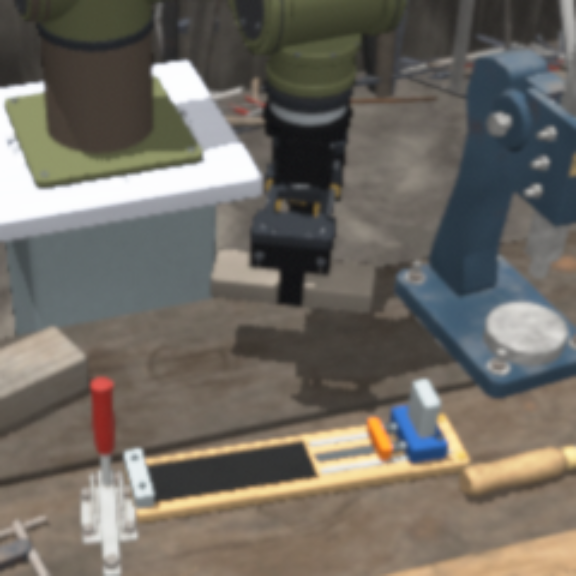

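The side crop shows the stone off the bench, with its shadow below it, and the jaw drawn back with its lug at (425,410). Next I carry it above the seat, about 6 mm short of the stop.

```bash
python3 - <<'E'
from h import *
from workcell import *
s=read_state();o=np.array([.6145,.0561])
print(plan(s,[*(o-.0845*YH),.246-.171],XH),plan(s,[*(o-.0845*YH),.216-.171],XH))
E
```

```text
(array([ 21.9,  22.1, 186.5]), array([-0.005, -0.39 , -0.002])) (array([ 21.9,  52.1, 186.4]), array([-0.005, -0.39 , -0.002]))
```

{"op": "jog_arm", "data": {
  "increments": [
    [[2, 0, 18], [0, -0.04, 0], 0.8],
    [[6, 0, 50], [0, -0.1, 0], 0.8],
    [[10, 0, 85], [0, -0.18, 0], 0.8],
    [[14, 0, 120], [0, -0.26, 0], 0.8],
    [[18, 0, 150], [0, -0.33, 0], 0.8]
  ]
}}

```text
time: 9.0
eef_pos: [0.5775, -0.0089, 0.2667]
tcp_rot: [-1.138, 1.307, -1.31]
force: [1.1, 0.4, -3.1]
opening: 0.0504
```

```bash
python3 - <<'E'
from h import *
from workcell import *
s=read_state();o=np.array([.6145,.0561]);print(s["eef_pos"],s["force"],s["opening"])
print(plan(s,[*(o-.0845*YH),.246-.171],XH))
E
```

```text
[ 0.57749952 -0.00894993  0.26674034] [ 1.07071658  0.42384572 -3.07690622] 0.05041901166700122
(array([14.9, 20.8, 32.6]), array([-0.003, -0.058, -0.001]))
```

{"op": "jog_arm", "data": {
  "increments": [
    [[5, 2, 12], [0, -0.02, 0], 0.8],
    [[11, 5, 24], [0, -0.045, 0], 0.8],
    [[15, 10, 32], [-0.003, -0.058, 0], 0.8],
    [[15, 16, 32.5], [-0.003, -0.058, 0], 0.8],
    [[15, 21, 32.5], [-0.003, -0.058, 0], 0.8]
  ]
}}

```text
time: 9.62
eef_pos: [0.6072, -0.0279, 0.245]
tcp_rot: [-1.171, 1.268, -1.265]
force: [-0.1, 0.1, -3.2]
opening: 0.0499
```

```bash
python3 - <<'E'
from h import *
from workcell import *
s=read_state();o=np.array([.6145,.0561]);print(s["eef_pos"],s["force"],s["opening"])
print(plan(s,[*(o-.0845*YH),.214-.171],XH))
d=get_image("top");W=cloud(d);H=np.dstack([(W[...,:2]-o)@XH,(W[...,:2]-o)@YH])*1000;z=W[...,2]*1000
for a,b in((45,80),):
    reg=np.zeros((480,640),bool);reg[170:240,230:336]=1
    m=reg&(z>a)&(z<b)&(H[...,1]<0)&(abs(H[...,0])<32)
    q=H[m];print(m.sum(),np.percentile(q,[0,2,98,100],axis=0).round(1).T,np.median(z[m]))
    for e in(1,-1):
        c=q[q[:,0]*e>0] 
    far=q[(q[:,1]<-130)];near=q[q[:,1]>-45];print("mid x far/near",[(np.percentile(k[:,0],[2,98]).round(1)) for k in(far,near) if len(k)])
cv2.imwrite("pics/t4.png",cv2.resize(d["pixels"][150:260,160:380],None,fx=3.5,fy=3.5))
E
```

```text
[ 0.60723304 -0.02785975  0.2450226 ] [-0.06966352  0.06962323 -3.15591569] 0.049911388982657026
(array([ 0.3, 31. ,  0.7]), array([ 0.001,  0.   , -0.001]))
588 [[ -27.1  -26.5   21.4   23.2]
 [-158.7 -157.4  -11.2   -9.1]] 73.96897010807862
mid x far/near [array([-26.5,  21.5]), array([-3.8, 21.1])]
```

View pics/t4.png

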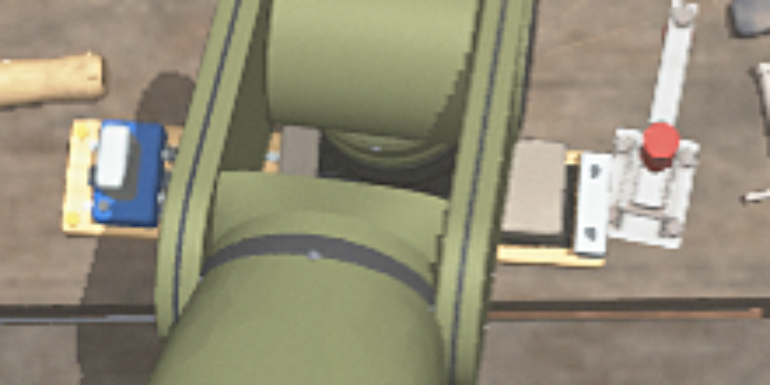

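Top crop: the stone's end at (563,190) is about 7 mm short of the stop, parallel to the holder, and about 2 mm low in holder x. I'll shift it +2 mm while lowering.

{"op": "jog_arm", "data": {
  "increments": [
    [[0, 6, 1], [0, 0, 0], 0.8],
    [[0, 14, 2], [0, 0, 0], 0.8],
    [[0, 21, 2], [0, 0, 0], 0.8],
    [[0, 27, 2], [0, 0, 0], 0.8],
    [[0, 30, 2], [0, 0, 0], 0.8]
  ]
}}

```text
time: 10.3
eef_pos: [0.6087, -0.0279, 0.2137]
tcp_rot: [-1.172, 1.27, -1.264]
force: [0.4, 0.3, -3.3]
opening: 0.0501
```

```bash
python3 - <<'E'
from h import *
from workcell import *
s=read_state();o=np.array([.6145,.0561]);print(s["eef_pos"],s["force"],s["wrist_torque"],s["opening"])
print(plan(s,[*(o-.0905*YH+.002*XH),.212-.171],XH))
d=get_image("top");W=cloud(d);H=np.dstack([(W[...,:2]-o)@XH,(W[...,:2]-o)@YH])*1000;z=W[...,2]*1000
reg=np.zeros((480,640),bool);reg[170:240,300:336]=1
m=reg&(z>37)&(z<60)&(H[...,1]<-120)&(abs(H[...,0])<34);q=H[m];print(m.sum(),np.percentile(q,[0,2,98,100],axis=0).round(1).T,np.median(z[m]))
m=reg&(z>27)&(z<36)&(H[...,1]<-162)&(abs(H[...,0])<34);q=H[m];print("stop",m.sum(),np.percentile(q,[0,2,98,100],axis=0).round(1).T,np.median(z[m]))
E
```

```text
[ 0.60870234 -0.02790497  0.21366263] [ 0.40909897  0.26824586 -3.30393665] [-0.03126864 -0.09672544  0.00363024] 0.05012008436128636
(array([6.3, 1.6, 1.2]), array([ 0.003,  0.   , -0.001]))
389 [[ -25.8  -25.1   23.1   24.1]
 [-171.4 -158.1 -130.6 -128.9]] 42.643167822913384
stop 234 [[ -28.4  -27.3   26.1   28.1]
 [-181.3 -181.1 -165.7 -165.4]] 31.56935934057567
```

{"op": "jog_arm", "data": {
  "increments": [
    [[1, 0.3, 0.5], [0, 0, 0], 0.8],
    [[2, 0.6, 0.5], [0, 0, 0], 0.8],
    [[3, 0.6, 0.5], [0, 0, 0], 0.8],
    [[4, 0.6, 0.5], [0, 0, 0], 0.8],
    [[4.5, 0.6, 0.5], [0, 0, 0], 0.8]
  ]
}}

```text
time: 10.98
eef_pos: [0.6088, -0.0325, 0.213]
tcp_rot: [-1.172, 1.27, -1.264]
force: [-0.2, 0.1, -3.7]
opening: 0.0501
```

{"op": "jog_arm", "data": {
  "increments": [
    [[0.5, 0, 0], [0, 0, 0], 0.8],
    [[1, 0, 0], [0, 0, 0], 0.8],
    [[1.5, 0, 0], [0, 0, 0], 0.8],
    [[2, 0, 0], [0, 0, 0], 0.8],
    [[2, 0, 0], [0, 0, 0], 0.8]
  ]
}}

```text
time: 11.6
eef_pos: [0.6086, -0.0345, 0.213]
tcp_rot: [-1.172, 1.27, -1.264]
force: [0.3, -0.8, -4.1]
opening: 0.0503
```

{"op": "jog_arm", "data": {
  "increments": [
    [[0.4, 0, 0], [0, 0, 0], 0.8],
    [[0.8, 0, 0], [0, 0, 0], 0.8],
    [[1.2, 0, 0], [0, 0, 0], 0.8],
    [[1.5, 0, 0], [0, 0, 0], 0.8],
    [[1.5, 0, 0], [0, 0, 0], 0.8]
  ]
}}

```text
time: 12.22
eef_pos: [0.6085, -0.0358, 0.213]
tcp_rot: [-1.172, 1.27, -1.264]
force: [-0.1, 2.3, -2.9]
opening: 0.0498
```

{"op": "jog_arm", "data": {
  "increments": [
    [[0.2, 0, 0], [0, 0, 0], 0.8],
    [[0.5, 0, 0], [0, 0, 0], 0.8],
    [[0.7, 0, 0], [0, 0, 0], 0.8],
    [[0.7, 0, 0], [0, 0, 0], 0.8],
    [[0.7, 0, 0], [0, 0, 0], 0.8]
  ]
}}

```text
time: 12.85
eef_pos: [0.6085, -0.036, 0.213]
tcp_rot: [-1.171, 1.271, -1.263]
force: [-0.7, 5.6, -2.2]
opening: 0.0503
```

{"op": "jog_arm", "data": {
  "increments": [
    [[0, 0.4, 0], [0, 0, 0], 0.8],
    [[0, 0.8, 0], [0, 0, 0], 0.8],
    [[0, 1.2, 0], [0, 0, 0], 0.8],
    [[0, 1.6, 0], [0, 0, 0], 0.8],
    [[0, 1.6, 0], [0, 0, 0], 0.8]
  ]
}}

```text
time: 13.48
eef_pos: [0.6086, -0.036, 0.2116]
tcp_rot: [-1.171, 1.27, -1.263]
force: [0.8, 4.1, -1.1]
opening: 0.0507
```

{"op": "jog_arm", "data": {
  "increments": [
    [[0, 0.3, 0], [0, 0, 0], 0.8],
    [[0, 0.6, 0], [0, 0, 0], 0.8],
    [[0, 0.9, 0], [0, 0, 0], 0.8],
    [[0, 0.9, 0], [0, 0, 0], 0.8],
    [[0, 0.9, 0], [0, 0, 0], 0.8]
  ]
}}

```text
time: 14.1
eef_pos: [0.6087, -0.036, 0.211]
tcp_rot: [-1.17, 1.27, -1.263]
force: [-2.6, 3.3, 3.2]
opening: 0.0502
```

{"op": "jog_arm", "data": {
  "increments": [
    [[0, 0, 0], [0, 0, 0], 0.45],
    [[0, 0, 0], [0, 0, 0], 0.4],
    [[0, 0, 0], [0, 0, 0], 0.3],
    [[0, 0, 0], [0, 0, 0], 0.1],
    [[0, 0, 0], [0, 0, 0], 0]
  ]
}}

```text
time: 14.72
eef_pos: [0.6087, -0.0361, 0.211]
tcp_rot: [-1.171, 1.27, -1.263]
force: [0.4, 0.3, -0.6]
opening: 0.0812
```

{"op": "jog_arm", "data": {
  "increments": [
    [[0, 0, 0], [0, 0, 0], 0],
    [[0, -8, 0], [0, 0, 0], 0],
    [[0, -25, 0], [0, 0, 0], 0],
    [[0, -60, 0], [0, 0, 0], 0],
    [[0, -100, 0], [0, 0, 0], 0]
  ]
}}

```text
time: 15.35
eef_pos: [0.6088, -0.0364, 0.3128]
tcp_rot: [-1.17, 1.27, -1.263]
force: [0.4, -0.1, 0.1]
opening: 0.0948
```

```bash
python3 - <<'E'
from h import *
from workcell import *
s=read_state();o=np.array([.6145,.0561]);print(s["time"],s["eef_pos"],s["force"],s["opening"])
l=np.array([.6209-.0002,.1363]);print(plan(s,[*l,.125],XH),plan(s,[*l,.058],XH))
d=get_image("side");W=cloud(d);H=np.dstack([(W[...,:2]-o)@XH,(W[...,:2]-o)@YH])*1000;z=W[...,2]*1000
reg=np.zeros((480,640),bool);reg[215:290,290:480]=1
m=reg&(z>36)&(z<45)&(H[...,1]<0)&(H[...,1]>-175)&(abs(H[...,0])<34);q=H[m];print(m.sum(),np.percentile(q,[0,2,98,100],axis=0).round(1).T,np.median(z[m]))
m=reg&(z>66)&(z<80)&(H[...,1]>50);q=H[m];print("lug",m.sum(),np.percentile(q,[0,2,50,98,100],axis=0).round(1).T)
cv2.imwrite("pics/s5.png",cv2.resize(d["pixels"][160:310,270:470],None,fx=3.5,fy=3.5))
E
```

```text
15.35 [ 0.60877875 -0.03639436  0.31284492] [ 0.40699645 -0.13378976  0.05664028] 0.09483419468165269
(array([-173. ,   17.4,   -1.6]), array([ 0.002,  0.   , -0.003])) (array([-172.8,   84.4,   -1.4]), array([ 0.002,  0.   , -0.003]))
1315 [[ -26.5  -23.2   25.3   27.2]
 [-173.  -166.   -22.5  -18.8]] 41.34469767047782
lug 120 [[-17.3 -14.6   4.   17.4  18.6]
 [ 67.5  68.   73.9  83.1  84. ]]
```

View pics/s5.png

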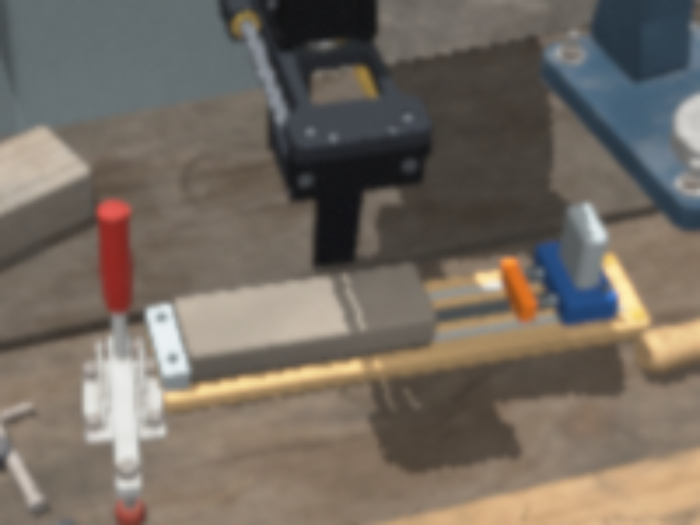

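The side crop shows the stone flat on the strip with its end against the stop (about (190,340)), and the jaw still back with its lug at (583,245). Now I go to the lug.

{"op": "jog_arm", "data": {
  "increments": [
    [[-35, 0, 0], [0, 0, 0], 0],
    [[-85, 0, 0], [0, 0, 0], 0],
    [[-135, 0, -1], [0, 0, 0], 0],
    [[-165, 5, -1.5], [0, 0, 0], 0],
    [[-173, 15, -1.5], [0, 0, 0], 0]
  ]
}}

```text
time: 16.02
eef_pos: [0.6231, 0.1376, 0.3072]
tcp_rot: [-1.162, 1.257, -1.268]
force: [0.6, -1.2, -0.3]
opening: 0.0949
```

```bash
python3 - <<'E'
from h import *
from workcell import *
s=read_state();print(s["time"],s["eef_pos"],plan(s,[.6207,.1363,.0565],XH))
E
```

```text
16.025 [0.62310556 0.13761758 0.30723445] (array([ 1.7, 79.7, -3.2]), array([-0.011,  0.003, -0.003]))
```

{"op": "jog_arm", "data": {
  "increments": [
    [[1, 15, -2], [-0.01, 0.003, -0.003], 0],
    [[1.5, 40, -3], [-0.011, 0.003, -0.003], 0],
    [[1.5, 65, -3], [-0.011, 0.003, -0.003], 0],
    [[1.5, 77, -3], [-0.011, 0.003, -0.003], 0.2],
    [[1.5, 79.5, -3], [-0.011, 0.003, -0.003], 0.5]
  ],
  "squeeze": 30
}}

```text
time: 16.65
eef_pos: [0.6206, 0.1356, 0.2265]
tcp_rot: [-1.172, 1.269, -1.268]
force: [0.1, -0.7, 0.3]
opening: 0.0801
```

{"op": "jog_arm", "data": {
  "increments": [
    [[0, 0, 0], [0, 0, 0], 0.6],
    [[0, 0, 0], [0, 0, 0], 0.7],
    [[0, 0, 0], [0, 0, 0], 1],
    [[0, 0, 0], [0, 0, 0], 1],
    [[0, 0, 0], [0, 0, 0], 1]
  ],
  "squeeze": 30
}}

```text
time: 17.27
eef_pos: [0.6211, 0.1356, 0.2269]
tcp_rot: [-1.17, 1.267, -1.269]
force: [4.6, -0.7, -2.7]
opening: 0.0341
```

```bash
python3 - <<'E'
from h import *
from workcell import *
s=read_state();print(s["time"],s["eef_pos"],s["force"],s["opening"])
g=np.array([.6148,.0549])+.0215*YH
print(plan(s,[*g,.0555],XH))
E
```

```text
17.275 [0.62111962 0.13560497 0.22685186] [ 4.61568075 -0.72478249 -2.72014042] 0.03410055725555806
(array([59.5,  0.4,  0.1]), array([-0.001, -0.001,  0.   ]))
```

{"op": "jog_arm", "data": {
  "increments": [
    [[4, 0, 0.3], [0, 0, 0], 1],
    [[14, 0, 0.3], [0, 0, 0], 1],
    [[25, 0, 0.3], [0, 0, 0], 1],
    [[36, 0, 0.3], [0, 0, 0], 1],
    [[44, 0, 0.3], [0, 0, 0], 1]
  ]
}}

```text
time: 17.9
eef_pos: [0.6179, 0.0934, 0.2269]
tcp_rot: [-1.166, 1.269, -1.265]
force: [1.9, 10.1, -1.7]
opening: 0.0336
```

```bash
python3 - <<'E'
from h import *
from workcell import *
s=read_state();o=np.array([.6145,.0561]);print(s["time"],s["eef_pos"],s["force"],s["opening"])
g=np.array([.6148,.0543])+.0215*YH
print(plan(s,[*g,.0555],XH))
d=get_image("side");np.savez("side6.npz",**d);cv2.imwrite("pics/s6.png",cv2.resize(d["pixels"][205:285,350:460],None,fx=6,fy=6,interpolation=cv2.INTER_CUBIC))
E
```

```text
17.9 [0.61788487 0.09339033 0.22690281] [ 1.94139926 10.05789932 -1.68151772] 0.033626931300491075
(array([17.7,  0.3,  0. ]), array([-0.001, -0.001, -0.005]))
```

View pics/s6.png

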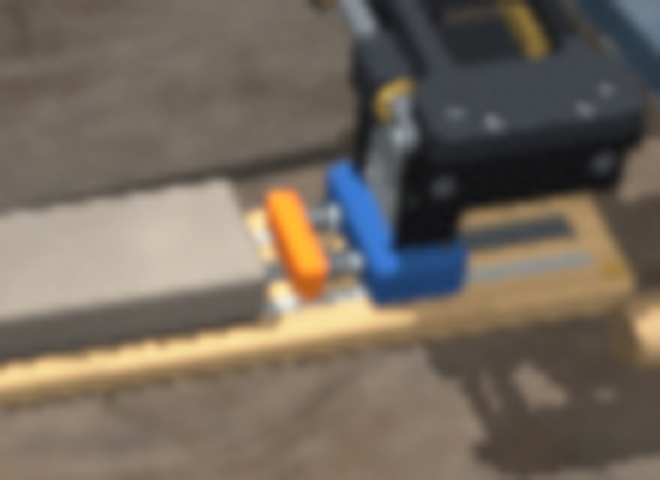

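The pad at (297,245) is still about 12 mm clear of the stone end at (262,270), as expected. I'll advance slowly to just short of half-press.

{"op": "jog_arm", "data": {
  "increments": [
    [[2, 0, 0], [0, 0, 0], 1],
    [[4.5, 0, 0], [0, 0, 0], 1],
    [[7, 0, 0], [0, 0, 0], 1],
    [[9, 0, 0], [0, 0, 0], 1],
    [[10.5, 0, 0], [0, 0, 0], 1]
  ]
}}

```text
time: 18.58
eef_pos: [0.6171, 0.084, 0.2269]
tcp_rot: [-1.163, 1.27, -1.263]
force: [2.3, 9.0, -2.1]
opening: 0.0338
```

{"op": "jog_arm", "data": {
  "increments": [
    [[1, 0, 0], [0, 0, 0], 1],
    [[2, 0, 0], [0, 0, 0], 1],
    [[3, 0, 0], [0, 0, 0], 1],
    [[4, 0, 0], [0, 0, 0], 1],
    [[5, 0, 0], [0, 0, 0], 1]
  ]
}}

```text
time: 19.2
eef_pos: [0.6168, 0.0807, 0.2269]
tcp_rot: [-1.16, 1.272, -1.26]
force: [3.4, 9.9, -2.7]
opening: 0.034
```

```bash
cat > pad.py <<'E'
from h import *
from workcell import *
o=np.array([.6145,.0561])
def pad(d):
    "holder-y (about the lug's first place) of orange front/back and blue front, on the top faces, by ray cut with plane z; from pixel colours"
    px=d["pixels"].astype(int);B,G,Rr=px[...,0],px[...,1],px[...,2]
    W=cloud(d);Rm=cv2.Rodrigues(np.asarray(d["rvec"]).ravel())[0];c=-Rm.T@np.asarray(d["tvec"]).ravel()
    def cut(z):
        t=(z-c[2])/(W[...,2]-c[2]);Q=c+t[...,None]*(W-c);q=Q[...,:2]-o
        return q@XH*1000,q@YH*1000
    reg=np.zeros(B.shape,bool);reg[215:270,350:440]=1
    for n,m,z in(("orange",(Rr>150)&(B<100)&(Rr>G+60),.0335),("blue",(B>Rr+50),.034)):
        x,y=cut(z);k=reg&m&(abs(x)<14)&(abs(W[...,2]-z)<.006);print(n,k.sum(),np.percentile(y[k],[2,10,50,90,98]).round(1),end=" ")
    x,y=cut(.040);k=reg&(abs(W[...,2]-.040)<.005)&(abs(x)<14)&(B>80)&(abs(Rr-B)<50)&(y<20);print("stone end",np.percentile(y[k],[98,100]).round(1))
E
python3 - <<'E'
from pad import *
pad(np.load("side6.npz"))
f=[]
for i in range(3):
    d=get_image("side");s=read_state();f.append(s["force"]);pad(d)
np.savez("side7.npz",**d)
print(s["time"],s["eef_pos"],np.mean(f,0),s["opening"])
print(plan(s,[*(np.array([.6148,.0543])+.0215*YH),.0555],XH))
cv2.imwrite("pics/s7.png",cv2.resize(d["pixels"][205:285,350:460],None,fx=6,fy=6,interpolation=cv2.INTER_CUBIC))
E
```

```text
orange 56 [-8.2 -7.2 -2.2  2.8  3.8] blue 63 [15.9 17.1 22.5 28.4 29.4] stone end [-21.  -19.2]
orange 40 [-15.7 -15.  -11.5  -8.   -7.1] blue 63 [ 4.4  6.1 11.7 17.2 18.3] stone end [-22.4  18.4]
orange 38 [-15.7 -15.1 -11.7  -8.4  -7.2] blue 62 [ 4.4  6.1 11.5 17.2 18.3] stone end [-21.5  18.6]
orange 39 [-15.7 -15.  -11.5  -8.2  -6.9] blue 59 [ 5.   6.2 11.3 17.2 18.3] stone end [-22.4  17.7]
19.35 [0.61679324 0.08064742 0.22694657] [ 3.29529896  9.55932924 -2.12255678] 0.03390337762509474
(array([4.9, 0.4, 0.1]), array([-0.002, -0.001, -0.012]))
```

View pics/s7.png

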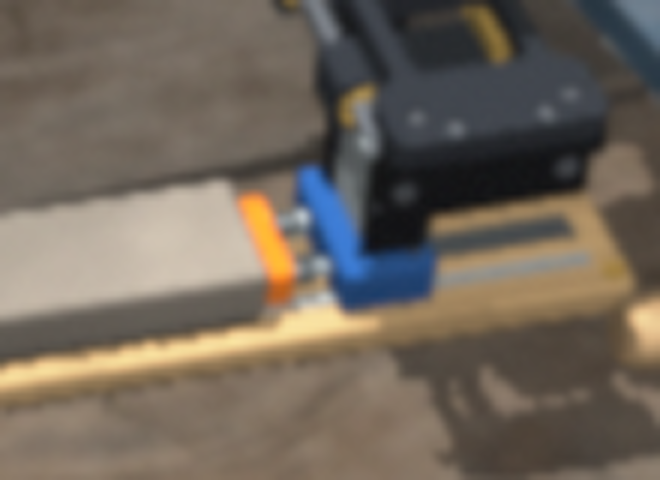

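The pad at (265,245) now appears to be just at the stone's end, with its gap to the blue jaw still about the unpressed width. I'll allow for the tool's slight tilt in the travel estimate.

```bash
python3 - <<'E'
from h import *
from workcell import *
o=np.array([.6145,.0561])
def g(p,r):
    q=np.array(p)+.171*R.from_rotvec(r).apply([0,1,0]);return ((q[:2]-o)@YH*1000).round(2),((q[:2]-o)@XH*1000).round(2)
print(g([.6148,.0549,.2265],[-1.169,1.266,-1.266]),g([.6195,.107,.2264],[-1.176,1.266,-1.268]),g([.621,.1361,.2264],[-1.176,1.267,-1.267]))
print(g([.6211,.1356,.2269],[-1.17,1.267,-1.269]),g([.6179,.0934,.2269],[-1.166,1.269,-1.265]))
s=read_state();print(g(s["eef_pos"],s["tcp_rot"]))
E
```

```text
(np.float64(-0.9), np.float64(0.65)) (np.float64(50.46), np.float64(0.63)) (np.float64(79.72), np.float64(-0.3))
(np.float64(79.66), np.float64(0.51)) (np.float64(38.24), np.float64(0.65))
(np.float64(26.73), np.float64(0.7))
```

{"op": "jog_arm", "data": {
  "increments": [
    [[0.6, 0, 0], [0, 0, 0], 1],
    [[1.2, 0, 0], [0, 0, 0], 1],
    [[2, 0, 0], [0, 0, 0], 1],
    [[2.6, 0, 0], [0, 0, 0], 1],
    [[3.2, 0, 0], [0, 0, 0], 1]
  ]
}}

```text
time: 19.98
eef_pos: [0.6166, 0.0789, 0.2269]
tcp_rot: [-1.156, 1.273, -1.257]
force: [4.4, 9.9, -1.4]
opening: 0.0336
```

```bash
cat >> pad.py <<'E'
def g(s):
    q=np.array(s["eef_pos"])+.171*R.from_rotvec(s["tcp_rot"]).apply([0,1,0]);return ((q[:2]-o)@YH*1000).round(2)
def shift(d,ref="side7.npz"):
    "pixel shift of orange and blue centroids along the row direction since ref, by template matching"
    a=np.load(ref)["pixels"]
    px0=a.astype(int);px=d["pixels"].astype(int)
    for n,f in(("orange",lambda p:(p[...,2]-p[...,0]-abs(p[...,1]-130)*.5)),("blue",lambda p:p[...,0]-p[...,2])):
        c=[]
        for p in(px0,px):
            w=np.clip(f(p[215:275,350:440])-60,0,60).astype(float);v,u=np.mgrid[215:275,350:440];c.append([(w*u).sum()/w.sum(),(w*v).sum()/w.sum()])
        print(n,np.round(np.array(c[1])-c[0],2),end=" ")
    print()
E
cat > m.py <<'E'
from pad import *
shift(np.load("side6.npz"))
f=[]
for i in range(3):
    d=get_image("side");s=read_state();f.append(s["force"])
pad(d);shift(d);print(s["time"],g(s),np.mean(f,0).round(2),np.round(s["wrist_torque"],2))
np.savez("sideL.npz",**d)
E
python3 m.py
```

```text
orange [ 3.62 -1.27] blue [ 5.19 -0.81] 
orange 33 [-15.7 -15.2 -12.1  -8.9  -8. ] blue 58 [ 3.9  4.9 10.2 16.  17.2] stone end [-22.6  17.3]
orange [-0.03 -0.13] blue [-0.49  0.09] 
20.125 25.63 [ 3.46  9.69 -1.65] [ 1.18 -0.17  0.08]
```

```bash
cat >> pad.py <<'E'
def edges(d):
    "orange back edge and blue front edge in holder y (mm) on plane z=33.5 mm, sub-pixel along lines"
    y=np.arange(-30,60,.25);out=[]
    im=np.asarray(d["pixels"]).astype(np.float32);w=im[...,2]-im[...,0]
    for x in np.arange(-12,12.1,2):
        P=np.column_stack([o+x/1000*XH+k/1000*YH for k in y]).T if 0 else np.array([[*(o+x/1000*XH+k/1000*YH),.0335] for k in y])
        q=cv2.projectPoints(P,d["rvec"],d["tvec"],d["mtx"],np.array([float(d["k1"]),0,0,0]))[0][:,0].astype(np.float32)
        v=cv2.remap(w,q[:,:1].copy(),q[:,1:].copy(),cv2.INTER_LINEAR).ravel()
        i=v.argmax();a=i+np.argmax(v[i:]<60);b=a+np.argmax(v[a:]<-60);out.append((y[a],y[b]))
    e=np.array(out);m=np.median(e,0);print("orange back %.2f blue front %.2f"%tuple(m),"gap %.2f"%np.median(e[:,1]-e[:,0]),(e[:,1]-e[:,0]))
E
python3 - <<'E'
from pad import *
for n in("side0","side6","side7","sideL"):edges(np.load(n+".npz"))
s=read_state();print(plan(s,[*(o+.02155*YH+.0007*XH),.0558],XH))
E
```

```text
orange back 50.50 blue front 50.50 gap 0.00 [0.   0.   0.   0.   0.   0.   5.   5.75 0.   0.   0.   0.   0.  ]
orange back 6.00 blue front 16.50 gap 10.50 [10.5  11.75 12.   11.75 11.   10.75 10.    9.5   8.5   7.    7.75 10.
 10.75]
orange back -5.25 blue front 5.25 gap 10.50 [10.75 11.75 12.25 12.25 11.75 11.   10.5   9.5   8.5   7.5   7.75  9.25
 10.5 ]
orange back -6.00 blue front 4.00 gap 10.00 [10.5  11.   11.25 11.25 10.5  10.    9.5   9.25  8.5   7.    7.75  9.
 10.75]
(array([1.3, 0.1, 0.4]), array([-0.002, -0.001, -0.016]))
```

{"op": "jog_arm", "data": {
  "increments": [
    [[0.8, 0, 0], [0, 0, -0.004], 1],
    [[1.6, 0, 0], [0, 0, -0.008], 1],
    [[2.4, 0, 0], [0, 0, -0.012], 1],
    [[3, 0, 0], [0, 0, -0.016], 1],
    [[3.4, 0, 0], [0, 0, -0.016], 1]
  ]
}}

```text
time: 20.75
eef_pos: [0.6164, 0.0776, 0.227]
tcp_rot: [-1.162, 1.27, -1.265]
force: [4.1, 12.9, -3.4]
opening: 0.0339
```

```bash
cat >> m.py <<'E'
edges(d);print(plan(s,[*(o+.021*YH+.0007*XH),.0558],XH))
E
python3 m.py
```

```text
orange [ 3.62 -1.27] blue [ 5.19 -0.81] 
orange 35 [-15.7 -15.1 -12.1  -9.   -8.4] blue 64 [ 0.4  1.9  7.6 13.1 14.2] stone end [-22.1  14.5]
orange [-0.03  0.03] blue [-1.73  0.36] 
20.9 22.7 [ 3.25 12.08 -2.63] [ 2.4  -0.23  0.11]
orange back -6.00 blue front 1.25 gap 7.25 [7.75 8.25 8.5  8.25 7.75 7.25 6.75 6.25 5.75 6.   5.75 7.   7.75]
(array([0.5, 0.1, 0.5]), array([-0.003, -0.003, -0.007]))
```

{"op": "jog_arm", "data": {
  "increments": [
    [[0.6, 0, 0], [0, 0, -0.002], 1],
    [[1.2, 0, 0], [0, 0, -0.004], 1],
    [[1.8, 0, 0], [0, 0, -0.006], 1],
    [[2.2, 0, 0], [0, 0, -0.008], 1],
    [[2.4, 0, 0], [0, 0, -0.008], 1]
  ]
}}

```text
time: 21.52
eef_pos: [0.6163, 0.0771, 0.2269]
tcp_rot: [-1.163, 1.27, -1.267]
force: [3.6, 12.3, -2.9]
opening: 0.0335
```

```bash
python3 m.py
```

```text
orange [ 3.62 -1.27] blue [ 5.19 -0.81] 
orange 35 [-15.7 -15.1 -12.1  -9.   -8. ] blue 58 [ 0.2  1.5  6.9 13.  14.2] stone end [-22.6  13.5]
orange [-0.02  0.09] blue [-2.07  0.35] 
21.675 22.0 [ 3.93 12.39 -2.13] [ 2.52 -0.2   0.13]
orange back -6.00 blue front 0.75 gap 6.75 [7.5  7.75 8.   7.75 7.25 6.75 6.25 5.75 5.25 5.25 5.5  6.25 7.5 ]
(array([0.1, 0.1, 0.6]), array([-0.003, -0.004, -0.005]))
```

{"op": "jog_arm", "data": {
  "increments": [
    [[0.8, 0, 0], [0, 0, -0.002], 1],
    [[1.6, 0, 0], [0, 0, -0.004], 1],
    [[2.4, 0, 0], [0, 0, -0.006], 1],
    [[3, 0, 0], [0, 0, -0.006], 1],
    [[3.2, 0, 0], [0, 0, -0.006], 1]
  ]
}}

```text
time: 22.3
eef_pos: [0.6161, 0.0759, 0.2269]
tcp_rot: [-1.161, 1.27, -1.268]
force: [4.3, 13.4, -1.9]
opening: 0.0336
```

```bash
python3 m.py
```

```text
orange [ 3.62 -1.27] blue [ 5.19 -0.81] 
orange 34 [-15.7 -15.2 -12.2  -9.2  -8.6] blue 60 [-0.7  0.5  6.1 11.7 13. ] stone end [-22.4  12.5]
orange [ 0.09 -0.01] blue [-2.59  0.47] 
22.45 20.95 [ 4.16 13.64 -2.88] [ 2.48 -0.23  0.2 ]
orange back -6.00 blue front -0.50 gap 5.50 [6.   6.25 6.25 6.25 6.   5.5  5.   4.75 4.75 4.75 4.75 5.5  6.25]
(array([-1.1,  0.1,  0.6]), array([-0.004, -0.005, -0.006]))
```

{"op": "jog_arm", "data": {
  "increments": [
    [[0, 0, 0], [0, 0, 0], 1],
    [[0, 0, 0], [0, 0, 0], 1],
    [[0, 0, 0], [0, 0, 0], 1],
    [[0, 0, 0], [0, 0, 0], 0.5],
    [[0, 0, 0], [0, 0, 0], 0.2]
  ]
}}

```text
time: 23.08
eef_pos: [0.616, 0.0754, 0.227]
tcp_rot: [-1.162, 1.27, -1.269]
force: [1.1, 0.0, -1.2]
opening: 0.0485
```

{"op": "jog_arm", "data": {
  "increments": [
    [[0, 0, 0], [0, 0, 0], 0],
    [[0, 0, 0], [0, 0, 0], 0],
    [[0, -12, 0], [0, 0, 0], 0],
    [[0, -45, 0], [0, 0, 0], 0],
    [[0, -90, 0], [0, 0, 0], 0]
  ]
}}

```text
time: 23.7
eef_pos: [0.6152, 0.075, 0.3173]
tcp_rot: [-1.164, 1.272, -1.268]
force: [1.0, -1.1, -0.3]
opening: 0.0939
```

```bash
python3 m.py; python3 - <<'E'
from h import *
from workcell import *
d=get_image("side")
cv2.imwrite("pics/s9.png",cv2.resize(d["pixels"][170:290,280:460],None,fx=4.2,fy=4.2,interpolation=cv2.INTER_CUBIC));print(read_state()["opening"])
E
```

```text
orange [ 3.62 -1.27] blue [ 5.19 -0.81] 
orange 35 [-15.7 -15.1 -12.1  -9.   -8. ] blue 74 [-0.8  0.5  7.2 19.9 32. ] stone end [-21.8  19.8]
orange [0.66 0.31] blue [-1.05  0.78] 
23.85 20.1 [ 1.25 -0.02  1.34] [-0.   -0.07  0.05]
orange back -6.00 blue front -0.50 gap 5.50 [6.   6.25 6.25 6.25 5.75 5.5  5.   4.75 4.75 4.75 4.75 5.5  6.25]
(array([-1.3, 95. , -1.2]), array([-0.011, -0.005, -0.006]))
0.09496893258479773
```

View pics/s9.png

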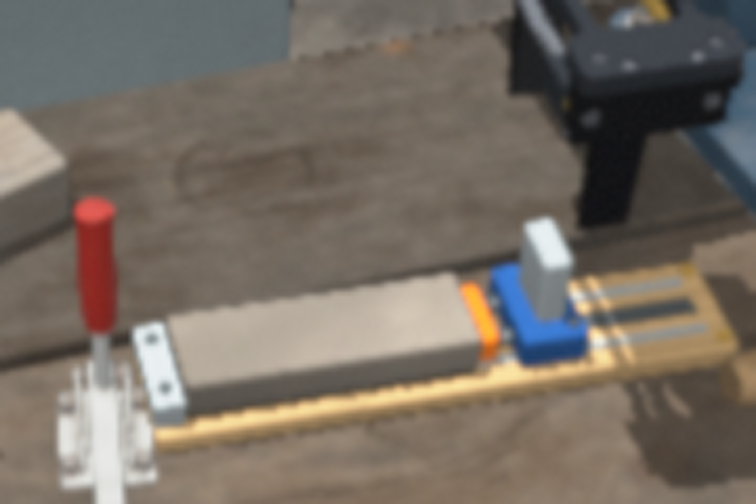

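The final crop shows the stone seated against the stop at (175,360). The pad at (480,320) bears on its end, partly pushed in, the jaw has stayed put and the gripper is clear. I'm handing in.

```bash
python3 -c "
from workcell import *
print(hand_in())"
```

```text
the job is handed in; nothing more can be done
None
```

The stone is mounted in its holder and the job is handed in at about 24 s of the 67 s allowed; no verdict was reported.

- **Jaw back:** I drew the jaw back about 80 mm, leaving a gap of about 203 mm.
- **Stone:** I gripped it at 10 N, set it on the rubber strip about 5 N against the stop, and let go. The largest force I read while holding it was about 6 N, and the pictures show it flat and against the stop.
- **Jaw forward:** I slid the jaw up until the pad pressed on the stone. The visible gap between pad and jaw closed by about 5 mm of the 10 mm, so the pad is about half-way in. That gap did not change after I released the jaw, and the gripper is clear.
- **Agreement of checks:** The push force rose about 3–4 N over jaw friction, which fits about 5 mm on the pad's spring. The jaw-position estimate put contact about 0.7 mm further in than the picture did, so it implies about 4.5–5 mm.
- **Less certain:** While pushing, the tool tilted a little and lagged the commanded moves by 2–3 mm, so I went by the measured positions instead. I kept the arm clear of the wooden block and oil can, but I did not re-measure either at the end.

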